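# Tip out the bottle tub into the transit case and block the gap

### The arm

A 6-joint arm with a two-finger parallel gripper is mounted at the origin on the work surface. World frame = base frame: x ahead of the robot, y to its left, z up, the work surface at z = 0. Lengths are in m, angles in rad, forces in N, time in s.
With the tool pointing down it reaches from about 0.25 to 0.725 m from the base axis. Payload 4 kg.
Tool frame: the origin (TCP) lies at the very end of the fingers, on their centre line; the grasp point (between the pads) lies 19 mm behind it; z points along the fingers, y is the line along which they close (so a half turn about z gives the same grasp; the last joint's range is limited). The gripper opens to 85 mm and grips with 20 to 120 N. Pads are 22 mm wide; open, the fingers measure 114 mm over their backs; the gripper's body (76 mm by 85 mm) begins 54 mm behind the grasp point. The pads swing forward as they close: fully open they stand 13 mm farther back than shut.
Start: joints at [1.33, 0.241, 0.005, 1.335, 0, 1.571], TCP at [0.119, 0.486, 0.231] pointing down, gripper open.
Joint ranges: [-2.72, 2.72], [-1.05, 1.87], [-1.09, 1.28], [-1.99, 2.15], [-1.42, 1.44], [-3.14, 3.14]. Speed limits (rad/s): [2.79, 2.79, 3.14, 3.14, 3.14, 3.14].

### API

Orientations are given as a rotation vector (axis times angle).
In Python, from rig import env gives the robot as it stands.
- The arm moves only by the tool step_arm, never from a script. Its argument "targets" is a list that holds one entry, the list of rows, each a list of 7 numbers: the shift along the world's x, y, z in units of 25 mm (1.0 is 25 mm), then the turn, a rotation vector about the world's x, y, z in units of 8 degrees (1.0 is 8 degrees), then the finger opening in mm, from 0 to 85.4. In form: [[[x, y, z, rx, ry, rz, claw], ...]]. A call has 1 to 12 rows; each row is the pose to reach, as a shift and turn from the pose commanded when the call began; what a row does not reach only later rows make up. A row lasts 1/10 s, in which the tool goes at most 50 mm and 8.59 degrees, less where a joint would pass 70% of its speed; a pose out of reach is approached as far as the arm can. A call with a gripper value outside its range is refused whole. The fingers move at their own pace and stop on an object; "force" is the grip in N (left out, the last holds). Time passes only in rows, so rows that repeat a pose let the fingers close. It gives the time, the measured TCP pose, the force, the opening and the grip force at its end, in the units of the state.
- env.get_state(): the state, without advancing time (a new reading comes with each control period).
- env.snapshot(name): name is "scene" or "side" or "wrist"; returns a dict with "frame" (384x512x3 uint8, red, green, blue), "depth" (384x512 float32, m along the optical axis (not along the pixel's ray), 0 where there is no reading), "fx", "fy", "cx", "cy" (pixels), "world_to_cam" (4x4, takes a point from world to camera coordinates). Camera axes: x right, y down, z forward; pixel columns grow to the right and rows downward; lengths in m; the calibration is good to about 2 mm. The wrist camera is an equidistant fisheye: a pixel r from the principal point sees the ray r / f radians off the axis. A picture is of the moment at which its call begins.
- env.close_job(): hands the job in; it is judged then, once.
Trained networks look in a picture, given as the dict that the camera call returned (one of the last four; its "shot" number tells which), for a name from the list of things; names that differ only in an ending like _2 or _b are one class to them, and where a whole thing is asked for, a point or a joint stands for the part that bears it (a point fixed in the world has none). Each returns a list of dicts, best first, with "p" (0 to 1); they miss things now and then, are a little off and sometimes report something else, mostly with a low value. They report only what shows in the picture. A call takes as long as a camera call. They do not tell look-alikes from the thing itself.
- env.find_in(picture, query): "uv" ([column, row] in pixels, amid what is visible of it).
The state is a dict: "time": time; "joint_pos": joint angles; "joint_vel": joint speeds; "effort": joint torques, N m; "ee_pos": TCP position; "orientation": TCP orientation; "wrist_force": force on the tool from outside, world axes, zero at the start; "moment": the same for the moment, N m; "finger_gap": finger opening in m; "grip_force": force on a finger pad.
Only numpy, scipy, OpenCV 4.12 (cv2) and the standard library are available. Lean on these libraries where they do the work, as an engineer would, in place of code of your own. Each camera call takes 0.05 s, during which the arm holds its last target. There are 200 camera calls.

### The job

Slide the blue tub, still upright, along the shelf until it stands against the orange stop bar, then tip it over the bar so that it ends up lying on its side across the bar and both bottles roll out down the chute into the white case. Then stand the pink foam brick that fills the leftover space in the case into that gap, fully down on the case floor, so the bottles cannot roll. Leave the other brick and everything else on the bench where it is.

Things in the scene. Friction and masses are not known exactly. Their poses are not given: they have to be found in the camera images.
- stand: Fixed bench tipping stand, aluminium and cream sheet metal, 184 mm wide, about 530 mm long: loading shelf, orange stop bar, chute, white case. Origin: on the bench (z = 0) under the middle of the stop bar's shelf-side face. Its +y points to the loading-shelf side (the robot's left), -y to the chute and case, x across, z up.
- shelf (a point): Point on top of the flat loading shelf, 100 mm from the stop bar, mid-width; axes as the stand. The shelf top is 78 mm above the bench and runs from the bar (stand y = 0) to stand y = +209 mm, 172 mm wide between edge strips 8 mm high. Friction about 0.6.
- stop (a point): Middle of the upper shelf-side edge of the fixed orange stop bar, 86 mm above the bench; the bar spans the whole shelf, stands 8 mm above it and is 6 mm thick. A tub tips about this edge and falls over by itself once turned past some 60 to 70 degrees; short of that it falls back.
- chute (a point): Top end of the chute, mid-width, 76 mm above the bench, at stand y = -6 mm. It falls at 8 degrees for 122 mm towards -y to the case's end wall, 172 mm wide between cheeks 31 mm high. A tipped tub rests with its wall on the bar and its rim on the chute, about 105 degrees from upright, reaching stand y = -125 mm and 220 mm high.
- case: Fixed open white transit case on the stand, its floor rising 8 degrees away from the chute, so bottles roll back to the chute end. Origin: inner floor, mid-width, at the chute-side end wall's inner face. y points to the chute (inside y = 0 to -172 mm), x across (inside +-80 mm), z square to the floor. Walls 4 mm thick, 38 mm high at the chute end, else 46 mm.
- gap (a point): Point on the inner floor of the case, mid-width, at case y = -142 mm: the middle of the 60 mm gap left between the second bottle and the far wall once both bottles lie side by side at the chute end. Axes as the case.
- tub: Loose blue open tub, outside 136 (its x) x 130 (its y) x 105 mm high, straight walls and floor 4 mm thick, 0.22 to 0.45 kg. Origin: centre of its underside; z to the open mouth. Starts upright on the shelf, 10 to 60 mm short of the stop bar, up to 8 degrees askew, its -y wall towards the bar, two bottles in it. Against the bar its origin is 65 mm from it.
- bottle_1: Loose empty white plastic bottle, green band, orange cap, 56 mm across, 112 mm long, 50 g. Origin on its axis at mid-length; its x is the axis, towards the cap. Starts lying across the tub (axis along the tub's x) and rolls easily.
- bottle_2: A second bottle, the same as the first, lying beside it in the tub.
- brick_thick: Loose pink foam brick (stiff), 52 mm (its x) x 110 mm (its y) x 80 mm high, 40 g, standing on the bench right of the stand. Origin: centre of its underside. It fills the gap in the case with its 52 mm along the case's y and its 110 mm across the case, standing 80 mm high.
- brick_thin: Loose pink foam brick, 30 mm (its x) x 110 mm (its y) x 80 mm high, standing near the thick one (the two may change places): too thin for the gap. Origin: centre of its underside.
- well_block: White 24-well block, 86 x 127 x 36 mm, loose, behind the stand. Origin: centre of its underside. A bystander.
- wash_bottle: White wash bottle with orange cap, 68 mm across, 160 mm high, loose, behind the stand. Origin: centre of its underside. A bystander.
- reagent_jar: Amber jar with orange cap, 60 mm across, 90 mm high, loose, behind the stand. Origin: centre of its underside. A bystander.
- tip_box: Green pipette tip box with clear lid, 85 x 120 x 72 mm, loose, right and behind. Origin: centre of its underside. A bystander.
- cap_1: Loose white screw cap lying on the bench, 38 mm across, 24 mm high, on the robot side of the stand. Origin: centre of its underside. A bystander.
- cap_2: A second such cap. Origin: centre of its underside. A bystander.
Not all that is in view belongs to the job. Leave any black or brown look-alike of the brick_thick alone. There is more than one size of the tub; the one meant has the size given above.

How it is judged:
On the way, in this order (a step that is already met when the one before it is completed fails the run):
1. the tub stands upright on the shelf, against the stop bar (angle between tub's own z axis and vertical below 0.12 rad and y of tub in the frame of stand between 0.055 and 0.073 m and z of tub in the frame of stand between 0.07 and 0.086 m), for 0.1 s.
2. the tub lies on its side across the stop bar and both bottles lie in the case (angle between tub's own z axis and vertical between 1.45 and 2.1 rad and y of tub in the frame of stand between -0.02 and 0.06 m and y of bottle_1 in the frame of case between -0.172 and 0 m and x of bottle_1 in the frame of case between -0.08 and 0.08 m and z of bottle_1 in the frame of case between 0.015 and 0.045 m and y of bottle_2 in the frame of case between -0.172 and 0 m and x of bottle_2 in the frame of case between -0.08 and 0.08 m and z of bottle_2 in the frame of case between 0.015 and 0.045 m), for 0.3 s.
At the end, for the whole second after the job is handed in: Tub on its side over the bar (83 to 120 deg, underside centre -20 to 60 mm from the bar); bottles on the case floor, axes within 123 mm of the chute end; thick brick in the gap, within 7 mm of the floor and 11 mm of its middle, upright to 7 deg, yaw to 11 deg; all at rest (all of step 2 and y of each of bottle_1, bottle_2 in the frame of case above -0.123 m and y of brick_thick in the frame of case between -0.153 and -0.131 m and x of brick_thick in the frame of case between -0.035 and 0.035 m and z of brick_thick in the frame of case between -0.005 and 0.007 m and angle between the z axis of brick_thick and the z axis of case, either way round below 0.12 rad and angle between the x axis of brick_thick and the y axis of case, either way round below 0.2 rad and angle between brick_thick's own z axis and vertical below 0.5 rad and linear speed of each of tub, bottle_1, bottle_2, brick_thick below 0.02 m/s); the robot touches nothing.
It fails at once if a bystander or the thin brick is shifted by more than 25 mm (distance of any of well_block, wash_bottle, reagent_jar, tip_box, cap_1, cap_2, brick_thin from where it was at the start of the episode above 0.025 m).
It also fails if it takes over 54 s, if anything falls off the work surface, if the arm or the gripper's body presses on something with over 40 N, if the wrist force passes 120 N, or if a joint passes its speed limit or range.

## Working session

There is one attempt and no reset: what is moved stays moved. The work goes in short steps, Python scripts to look and compute and a tool call to move; the robot and the scene stay as the last step left them, time stands still between calls to the robot, and variables do not carry over. Pictures are saved under pics/ and viewed, at most 10 in all, crops included, and the job is handed in when it is done.

Besides the shell and the picture viewer there is one more tool, called after ">>>" as name(argument=value, ...), one argument or row to a line, values as JSON. step_arm: Moves the arm, as the interface text tells. Its arguments: {"type":"object","properties":{"targets":{"type":"array"},"force":{"type":"number"}},"required":["targets"]}

```bash
ls; mkdir -p pics
cat > h.py <<'E'
import numpy as np, cv2
from rig import env
def cloud(s):
    d=s["depth"]; h,w=d.shape; v,u=np.mgrid[:h,:w]
    P=np.stack([(u-s["cx"])/s["fx"]*d,(v-s["cy"])/s["fy"]*d,d],-1)
    T=np.linalg.inv(np.array(s["world_to_cam"])); W=P@T[:3,:3].T+T[:3,3]
    W[d<=0]=np.nan; return W
def save(s,n): cv2.imwrite(n,s["frame"][...,::-1])
E
python3 - <<'E'
from h import *
ims=[]
for n in ("scene","side"):
    s=env.snapshot(n); W=cloud(s); np.savez(n,W=W,f=s["frame"]); ims.append(s["frame"])
    T=np.linalg.inv(np.array(s["world_to_cam"])); print(n,T[:3,3].round(3),T[:3,2].round(2),s["fx"])
    for q in ["stand","tub","bottle_1","brick_thick","brick_thin","case","well_block","wash_bottle","reagent_jar","tip_box","cap_1"]:
        for r in env.find_in(s,q)[:4]:
            u,v=map(int,r["uv"]); print(q,u,v,round(r["p"],2),W[v,u].round(3))
    save(s,f"pics/{n}0.png")
E
```

```text
pics
scene [1.114 0.758 0.785] [-0.47 -0.69 -0.55] 417.1142284713037
stand 281 245 0.76 [0.571 0.109 0.076]
stand 400 263 0.54 [0.326 0.305 0.027]
tub 328 256 0.83 [0.598 0.297 0.187]
tub 360 216 0.81 [0.29  0.127 0.06 ]
bottle_1 332 243 0.55 [0.511 0.227 0.133]
bottle_1 336 247 0.51 [0.502 0.233 0.12 ]
brick_thick 224 169 0.94 [ 0.461 -0.351  0.057]
brick_thick 224 140 0.91 [ 0.323 -0.573  0.045]
brick_thick 265 155 0.69 [ 0.296 -0.33   0.07 ]
brick_thin 190 176 0.74 [ 0.59  -0.361  0.069]
brick_thin 331 255 0.17 [0.59  0.298 0.186]
case 247 206 0.89 [ 0.511 -0.136  0.039]
well_block 195 266 0.98 [0.775 0.007 0.037]
wash_bottle 263 309 0.97 [0.751 0.272 0.101]
reagent_jar 171 229 0.81 [ 0.77  -0.136  0.066]
tip_box 158 199 0.94 [ 0.74  -0.287  0.074]
cap_1 400 261 0.65 [0.318 0.299 0.026]
cap_1 226 169 0.63 [ 0.463 -0.333  0.066]
cap_1 248 209 0.49 [ 0.518 -0.121  0.039]
cap_1 263 175 0.46 [ 0.345 -0.276  0.028]
side [0.158 0.83  1.002] [ 0.25 -0.7  -0.67] 436.38516715775137
stand 222 238 0.67 [0.515 0.07  0.07 ]
tub 272 278 0.86 [0.351 0.104 0.003]
tub 180 268 0.67 [0.573 0.216 0.082]
tub 222 235 0.56 [0.521 0.057 0.067]
tub 309 190 0.29 [ 0.344 -0.271  0.022]
bottle_1 196 260 0.78 [0.521 0.217 0.138]
bottle_1 191 275 0.7 [0.512 0.264 0.139]
brick_thick 339 138 0.9 [ 0.305 -0.558  0.057]
brick_thick 335 176 0.89 [ 0.271 -0.315  0.071]
brick_thick 291 160 0.77 [ 0.431 -0.34   0.077]
brick_thin 256 149 0.54 [ 0.563 -0.349  0.082]
case 237 203 0.6 [ 0.544 -0.117  0.031]
well_block 157 214 0.56 [0.76  0.018 0.032]
well_block 214 153 0.56 [ 0.695 -0.283  0.076]
wash_bottle 120 265 0.56 [0.714 0.274 0.1  ]
reagent_jar 185 177 0.75 [ 0.737 -0.138  0.067]
reagent_jar 221 235 0.15 [0.523 0.059 0.068]
tip_box 209 152 0.81 [ 0.713 -0.28   0.077]
cap_1 265 342 0.64 [0.304 0.306 0.024]
```

View pics/scene0.png

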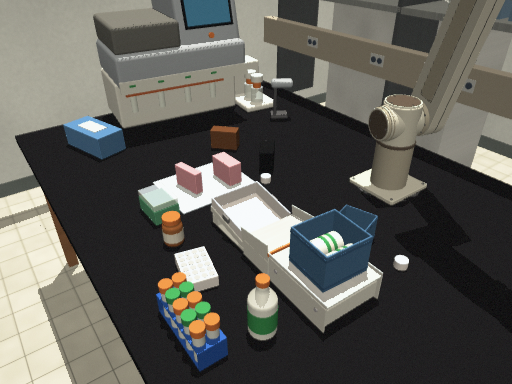

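View pics/side0.png

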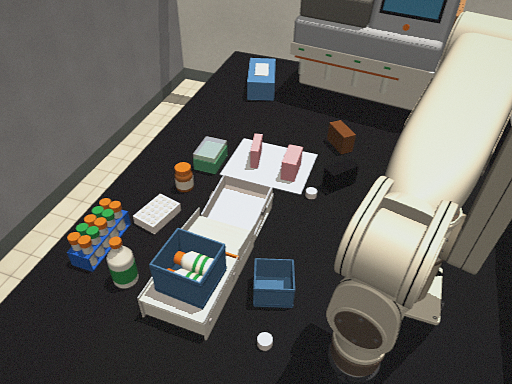

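The blue tub on the shelf, with the striped bottles inside, is at scene (330,250). A smaller empty blue tub stands on the bench at side (273,282). The pink bricks are at scene (226,168), thick, and (189,178), thin. Black and brown look-alikes are at (267,155) and (224,138), and the two caps are at (401,263) and (265,178). Next I'll fit poses with a top-down map.

Run:
```python
from h import *
# top-down height/color map, 1.5mm px ; x 0.2..0.8 (down->up), y 0.45..-0.5 (left->right)
r=0.0015; H,Wd=int(.55/r),int(.9/r)
img=np.zeros((H,Wd,3),np.uint8); z=np.full((H,Wd),-1.)
allP=[]
for n in("scene","side"):
    d=np.load(n+".npz"); P=d["W"].reshape(-1,3); C=d["f"].reshape(-1,3)
    k=np.isfinite(P[:,0])&(P[:,0]>.22)&(P[:,0]<.77)&(P[:,1]<.43)&(P[:,1]>-.47)&(P[:,2]>0.004)&(P[:,2]<.3); P,C=P[k],C[k]
    allP.append((P,C))
    i=((.77-P[:,0])/r).astype(int).clip(0,H-1); j=((.43-P[:,1])/r).astype(int).clip(0,Wd-1)
    o=np.argsort(P[:,2])
    for a,b,c,zz in zip(i[o],j[o],C[o],P[o,2]):
        if zz>z[a,b]: z[a,b]=zz; img[a,b]=c
cv2.imwrite("pics/top.png",img[...,::-1])
P=np.vstack([a for a,_ in allP]); C=np.vstack([c for _,c in allP]).astype(int)
np.savez("all",P=P,C=C)
pink=(C[:,0]>130)&(C[:,0]-C[:,1]>35)&(C[:,2]-C[:,1]>-10)&(P[:,1]<-.25)&(P[:,2]>.03)
for lo,hi in((.2,.51),(.51,.65)):
    q=P[pink&(P[:,0]>lo)&(P[:,0]<hi)]
    t=q[q[:,2]>.074]; print("brick",len(q),len(t),q[:,2].max(),cv2.minAreaRect(t[:,:2].astype(np.float32)*1000), cv2.minAreaRect(q[:,:2].astype(np.float32)*1000))
blue=(C[:,2]-C[:,0]>25)&(P[:,1]>.1)&(P[:,0]>.42)
t=P[blue&(P[:,2]>.165)]; print("tub rim",len(t),t[:,2].max(),np.percentile(t[:,2],95),cv2.minAreaRect(t[:,:2].astype(np.float32)*1000))
org=(C[:,0]>150)&(C[:,0]-C[:,2]>90)&(P[:,2]>.06)&(P[:,2]<.1)&(P[:,1]>0)&(P[:,1]<.25)
q=P[org]; print("bar",len(q),q.round(3)[::max(1,len(q)//25)])
```

```text
brick 744 314 0.08663907434655116 ((438.1366882324219, -365.8580627441406), (55.85421371459961, 115.49684143066406), 2.660735607147217) ((438.7691650390625, -365.8918151855469), (56.15437698364258, 115.79701232910156), 1.868138074874878)
brick 545 193 0.08635529345271964 ((580.3074340820312, -390.58172607421875), (32.956634521484375, 112.04805755615234), 10.82727336883545) ((580.9580078125, -391.0129699707031), (34.05558776855469, 114.66767883300781), 11.093414306640625)
tub rim 2282 0.18827484634081082 0.1857694341402075 ((531.03271484375, 237.3846893310547), (137.1200714111328, 141.4344024658203), 86.554443359375)
bar 76 [[0.56  0.122 0.087]
 [0.565 0.125 0.088]
 [0.575 0.124 0.088]
 [0.569 0.129 0.089]
 [0.579 0.125 0.088]
 [0.57  0.126 0.084]
 [0.585 0.125 0.088]
 [0.578 0.128 0.086]
 [0.594 0.128 0.091]
 [0.583 0.127 0.084]
 [0.599 0.126 0.088]
 [0.592 0.13  0.088]
 [0.605 0.126 0.088]
 [0.615 0.122 0.087]
 [0.609 0.127 0.087]
 [0.619 0.127 0.089]
 [0.618 0.127 0.085]
 [0.482 0.126 0.085]
 [0.478 0.13  0.086]
 [0.47  0.127 0.087]
 [0.469 0.13  0.086]
 [0.461 0.128 0.088]
 [0.46  0.129 0.085]
 [0.453 0.127 0.086]
 [0.452 0.129 0.084]
 [0.444 0.126 0.084]]
```

View pics/top.png

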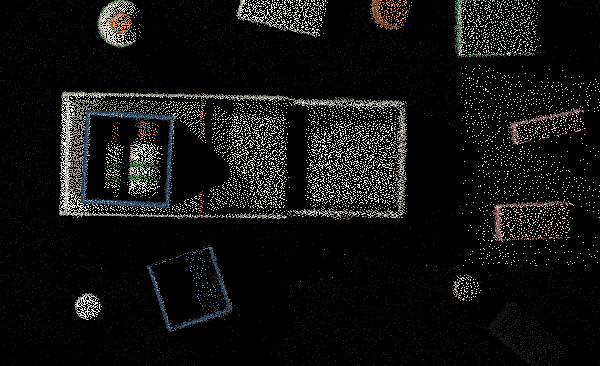

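The map shows the tub a few degrees askew on the shelf with its centre at about px (128,159). The orange bar is at column 204 and the case spans 300–405. The thick brick is at (535,220) and the thin one at (547,125). Next I'll fit the stand frame precisely.

Run:
```python
from h import *
d=np.load("all.npz"); P=d["P"]; C=d["C"]
st=P[(P[:,1]>-.2)&(P[:,1]<.36)&(P[:,0]>.42)&(P[:,0]<.66)&(P[:,2]>.02)&(P[:,2]<.1)]
# outer edges along y
for nm,sel in (("hi",1),("lo",-1)):
    ys=[];xs=[]
    for y0 in np.arange(-.0,.33,.01):
        s=st[(abs(st[:,1]-y0)<.005)&(st[:,2]>.07)&(st[:,2]<.095)] if y0>.14 else st[(abs(st[:,1]-y0)<.005)]
        if len(s)>8: ys.append(y0); xs.append(np.percentile(s[:,0]*sel,97)*sel)
    m=np.polyfit(ys,xs,1); m=np.polyfit(np.array(ys)[abs(np.polyval(m,ys)-xs)<.004],np.array(xs)[abs(np.polyval(m,ys)-xs)<.004],1)
    print(nm,m,len(ys))
org=P[(C[:,0]>150)&(C[:,0]-C[:,2]>90)&(P[:,2]>.08)&(P[:,2]<.092)&(P[:,1]>.115)&(P[:,1]<.14)]
print("bar",np.polyfit(org[:,0],org[:,1],1),np.percentile(org[:,1],[2,50,98]),np.median(org[:,2]))
e=[(x0,np.percentile(st[(abs(st[:,0]-x0)<.005)][:,1],98)) for x0 in np.arange(.46,.63,.01)]
print("end",np.polyfit(*zip(*e),1),np.median([q[1] for q in e]))
# planes
def plane(x0,x1,y0,y1,z0,z1):
    s=P[(P[:,0]>x0)&(P[:,0]<x1)&(P[:,1]>y0)&(P[:,1]<y1)&(P[:,2]>z0)&(P[:,2]<z1)]
    A=np.c_[s[:,:2],np.ones(len(s))]; c=np.linalg.lstsq(A,s[:,2],rcond=None)[0]; r=A@c-s[:,2]
    return c.round(4),len(s),r.std().round(4)
print("chute",plane(.48,.6,.03,.11,.04,.09)); print("case",plane(.48,.58,-.14,-.04,.01,.06)); print("shelf",plane(.47,.6,.31,.33,.06,.09))
print("bench near bricks",plane(.3,.4,-.3,-.2,-.01,.012))
# profile along y at mid
for y0 in np.arange(-.2,.03,.01):
    s=P[(abs(P[:,1]-y0)<.004)&(P[:,0]>.49)&(P[:,0]<.58)]
    if len(s): print(round(y0,3),s[:,2].min().round(3),np.median(s[:,2]).round(3),s[:,2].max().round(3),end=" | ")
print()
# tub rim lines
b=P[(C[:,2]-C[:,0]>25)&(P[:,1]>.12)&(P[:,0]>.42)&(P[:,2]>.178)]
print(cv2.minAreaRect(b[:,:2].astype(np.float32)*1000),len(b))
print(env.get_state())
```

```text
hi [0.01324593 0.6252406 ] 33
lo [0.01973785 0.44267074] 33
bar [-0.01333888  0.13401164] [0.12232501 0.12639142 0.13018927] 0.08714974591452151
end [-0.02349082  0.34762858] 0.3354403642983471
chute (array([0.0096, 0.15  , 0.0543]), 1071, np.float64(0.0019))
case (array([-0.0026, -0.143 ,  0.0208]), 1499, np.float64(0.0024))
shelf (array([ 0.0004, -0.0056,  0.0807]), 740, np.float64(0.0018))
bench near bricks (array([-0.0133, -0.0215,  0.0052]), 132, np.float64(0.0018))
-0.18 0.04 0.052 0.091 | -0.17 0.038 0.072 0.094 | -0.16 0.033 0.042 0.047 | -0.15 0.033 0.041 0.047 | -0.14 0.034 0.039 0.046 | -0.13 0.031 0.038 0.044 | -0.12 0.028 0.037 0.042 | -0.11 0.029 0.036 0.04 | -0.1 0.028 0.034 0.039 | -0.09 0.027 0.032 0.038 | -0.08 0.022 0.03 0.036 | -0.07 0.023 0.03 0.035 | -0.06 0.018 0.028 0.033 | -0.05 0.019 0.027 0.032 | -0.04 0.019 0.026 0.03 | -0.03 0.019 0.024 0.028 | 0.0 0.055 0.06 0.062 | 0.01 0.056 0.062 0.065 | 0.02 0.058 0.063 0.067 | 
((531.46484375, 237.0843963623047), (135.86167907714844, 140.9834747314453), 87.35392761230469) 1112
{'time': 1.2, 'joint_pos': array([1.33002971e+00, 2.40567043e-01, 5.02938068e-03, 1.33521269e+00,
       2.98613046e-05, 1.57078495e+00]), 'joint_vel': array([ 0.00127151,  0.00052293,  0.00050298, -0.0006673 ,  0.00091632,
       -0.00139588]), 'effort': array([ 1.16226754e-03, -3.72221589e+01,  2.52690643e+01,  1.38457472e-03,
        2.44002433e-05, -4.44417026e-06]), 'ee_pos': array([0.11921694, 0.48558863, 0.23133418]), 'orientation': array([-3.77261852e-01, -3.11883413e+00, -7.73240372e-05]), 'wrist_force': array([ 0.13695801, -0.07230238, -0.09116478]), 'moment': array([-0.00980326,  0.01178948, -0.01012327]), 'grip_force': 0.0, 'finger_gap': 0.08547976975277416}
```

>>> step_arm(
  targets=[
    [[16.6, -5.9, 0.8, 0, 0, -9.65, 40], [16.6, -5.9, 0.8, 0, 0, -9.65, 40], [16.6, -5.9, 0.8, 0, 0, -9.65, 40], [16.6, -5.9, 0.8, 0, 0, -9.65, 40], [16.6, -5.9, 0.8, 0, 0, -9.65, 40], [16.6, -5.9, 0.8, 0, 0, -9.65, 40], [16.6, -5.9, 0.8, 0, 0, -9.65, 40], [16.6, -5.9, 0.8, 0, 0, -9.65, 40], [16.6, -5.9, 0.8, 0, 0, -9.65, 40], [16.6, -5.9, 0.8, 0, 0, -9.65, 40], [16.6, -5.9, 0.8, 0, 0, -9.65, 40]],
  ],
  force=60,
)

```text
time: 2.3
ee_pos: [0.5348, 0.3373, 0.2504]
orientation: [-2.241, -2.2, 0.002]
wrist_force: [-0.8, 0.5, -0.2]
finger_gap: 0.0398
grip_force: 0.0
```

The tool is above and behind the tub. Now the close check of the chosen tub before going down.

Run:
```python
from h import *
s=env.snapshot("side"); c=s["frame"][200:350,100:320]; cv2.imwrite("pics/crop.png",cv2.resize(c,None,fx=3,fy=3)[...,::-1])
```

```text
(no output)
```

View pics/crop.png

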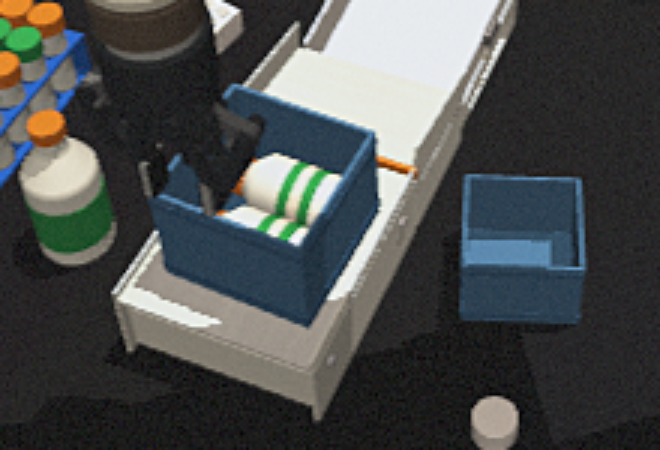

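The crop shows the big tub with two banded bottles on the shelf at crop (270,200), and the small empty look-alike on the bench at (525,245). The big one is the right tub. The fingers hang clear behind and above it.

>>> step_arm(
  targets=[
    [[0, 0, -2, 0, 0, 0, 40], [0, 0, -4, 0, 0, 0, 40], [0, 0, -5, 0, 0, 0, 40], [0, -0.3, -5, 0, 0, 0, 40], [0, -0.6, -5, 0, 0, 0, 40], [0, -0.9, -5, 0, 0, 0, 40], [0, -1.2, -5, 0, 0, 0, 40], [0, -1.5, -5, 0, 0, 0, 40], [0, -1.8, -5, 0, 0, 0, 40], [0, -2.1, -5, 0, 0, 0, 40], [0, -2.3, -5, 0, 0, 0, 40], [0, -2.4, -5, 0, 0, 0, 40]],
  ],
)

```text
time: 3.55
ee_pos: [0.5343, 0.2774, 0.1264]
orientation: [-2.241, -2.201, -0.0]
wrist_force: [-0.1, 3.5, 0.6]
finger_gap: 0.04
grip_force: 0.0
```

```bash
cat >> h.py <<'E'
def tubrect():
    for n in("side","scene"):
        s=env.snapshot(n); W=cloud(s).reshape(-1,3); c=s["frame"].reshape(-1,3).astype(int)
        b=W[(c[:,2]-c[:,0]>25)&(W[:,1]>.05)&(W[:,1]<.36)&(W[:,0]>.43)&(W[:,2]>.175)&(W[:,2]<.2)]
        if len(b)>20: print(n,len(b),cv2.minAreaRect(b[:,:2].astype(np.float32)*1000),np.percentile(b[:,1],[1,99]).round(3),np.percentile(b[:,2],[5,50,95]).round(3))
    print(env.get_state()["time"])
E
python3 -c "
from h import *
tubrect()"
```

```text
side 286 ((523.0682373046875, 213.75770568847656), (163.00079345703125, 126.76898956298828), 87.99382781982422) [0.134 0.275] [0.175 0.181 0.185]
scene 444 ((531.3329467773438, 198.1926727294922), (134.945556640625, 139.91204833984375), 88.76197052001953) [0.132 0.264] [0.176 0.182 0.187]
3.65
```

>>> step_arm(
  targets=[
    [[0, -0.08, 0, 0, 0, 0, 40], [0, -0.16, 0, 0, 0, 0, 40], [0, -0.16, 0, 0, 0, 0, 40]],
  ],
)

```text
time: 3.95
ee_pos: [0.534, 0.2738, 0.126]
orientation: [2.241, 2.202, -0.001]
wrist_force: [0.8, 2.3, -0.3]
finger_gap: 0.0401
grip_force: 0.0
```

>>> step_arm(
  targets=[
    [[0, -0.06, 0, 0, 0, 0, 40], [0, -0.1, 0, 0, 0, 0, 40], [0, -0.1, 0, 0, 0, 0, 40]],
  ],
)

```text
time: 4.25
ee_pos: [0.5341, 0.2727, 0.1267]
orientation: [-2.239, -2.202, -0.002]
wrist_force: [-0.6, 5.8, 0.8]
finger_gap: 0.0396
grip_force: 0.0
```

```bash
python3 -c "
from h import *
tubrect()"
```

```text
side 283 ((521.8740234375, 204.81895446777344), (160.08836364746094, 126.72064208984375), 85.68047332763672) [0.128 0.262] [0.175 0.181 0.185]
scene 444 ((532.3978881835938, 193.9425048828125), (133.41455078125, 138.51022338867188), 88.4984130859375) [0.128 0.259] [0.176 0.182 0.187]
4.35
```

>>> step_arm(
  targets=[
    [[0, 0.4, 0, 0, 0, 0, 40], [0, 0.4, 1.6, 0, 0, 0, 40], [0, 0.4, 1.6, 0, 0, 0, 40], [0, 0, 1.6, 0, 0, 0, 40], [0, -0.26, 2.02, 0, 0, 0, 40], [0, -0.6, 2.44, 0, 0, 0, 40], [0, -0.96, 2.82, 0, 0, 0, 40], [0, -1.37, 3.17, 0, 0, 0, 40], [0, -1.8, 3.48, 0, 0, 0, 40], [0, -2.26, 3.76, 0, 0, 0, 40]],
  ],
)

```text
time: 5.35
ee_pos: [0.5342, 0.2139, 0.2211]
orientation: [2.241, 2.202, -0.0]
wrist_force: [-0.4, 1.6, -0.0]
finger_gap: 0.0403
grip_force: 0.6
```

```bash
python3 -c "
from h import *
s=env.snapshot('scene'); W=cloud(s).reshape(-1,3); c=s['frame'].reshape(-1,3).astype(int)
b=W[(c[:,2]-c[:,0]>25)&(W[:,1]>-.05)&(W[:,1]<.36)&(W[:,0]>.43)&(W[:,2]>.09)&(W[:,2]<.3)]
r=cv2.minAreaRect(b[:,1:].astype(np.float32)*1000); print(len(b),r); print(b[b[:,2].argmax()],b[b[:,1].argmax()],b[b[:,1].argmin()])
cv2.imwrite('pics/tip.png',cv2.resize(s['frame'][180:330,220:400],None,fx=3,fy=3)[...,::-1])"
```

```text
3505 ((161.57891845703125, 175.69024658203125), (158.06300354003906, 141.60086059570312), 26.609834671020508)
[0.58757386 0.20052678 0.2743905 ] [0.49385194 0.2488975  0.14273851] [0.59109734 0.08060266 0.17138235]
```

View pics/tip.png

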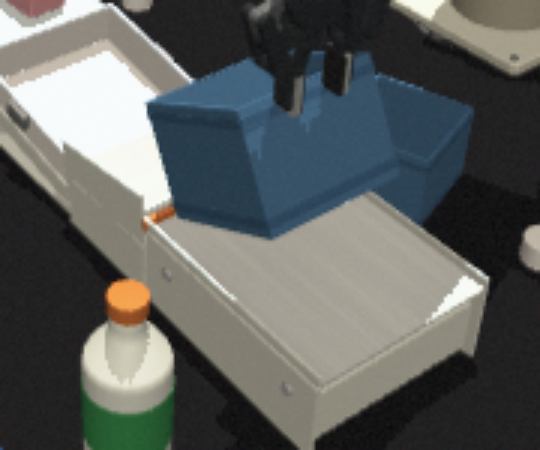

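The tub is tilted about 30° over the bar, with the finger tips on its back wall near crop (310,95). I'll continue the arc.

>>> step_arm(
  targets=[
    [[0, -0.48, 0.23, 0, 0, 0, 40], [0, -0.97, 0.42, 0, 0, 0, 40], [0, -1.48, 0.56, 0, 0, 0, 40], [0, -2.01, 0.66, 0, 0, 0, 40], [0, -2.28, 0.69, 0, 0, 0, 40], [0, -2.54, 0.72, 0, 0, 0, 40], [0, -2.8, 0.73, 0, 0, 0, 40], [0, -3.07, 0.73, 0, 0, 0, 40], [-0.1, -3.33, 0.71, 0, 0, 0, 40], [-0.1, -3.6, 0.69, 0, 0, 0, 40], [-0.1, -3.86, 0.65, 0, 0, 0, 40], [-0.1, -4.13, 0.61, 0, 0, 0, 40]],
  ],
)

```text
time: 6.6
ee_pos: [0.5319, 0.1112, 0.2359]
orientation: [2.24, 2.201, 0.001]
wrist_force: [-0.3, -0.2, 4.0]
finger_gap: 0.04
grip_force: 1.6
```

```bash
python3 -c "
from h import *
s=env.snapshot('scene'); W=cloud(s).reshape(-1,3); c=s['frame'].reshape(-1,3).astype(int)
b=W[(c[:,2]-c[:,0]>25)&(W[:,1]>-.05)&(W[:,1]<.36)&(W[:,0]>.43)&(W[:,2]>.06)&(W[:,2]<.3)]
r=cv2.minAreaRect(b[:,1:].astype(np.float32)*1000); print(len(b),r); print(b[b[:,2].argmax()],b[b[:,1].argmax()],b[b[:,1].argmin()])
cv2.imwrite('pics/tip2.png',cv2.resize(s['frame'][150:330,200:400],None,fx=3,fy=3)[...,::-1])"
```

```text
3780 ((127.40249633789062, 131.292236328125), (180.16342163085938, 240.67919921875), 25.108732223510742)
[0.5001244  0.11673659 0.25919191] [0.87442079 0.25996803 0.06069526] [0.59312369 0.0404978  0.12296861]
```

View pics/tip2.png

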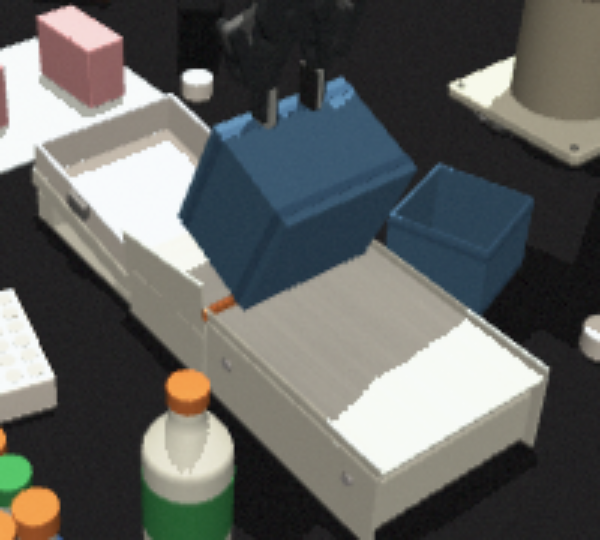

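The tub is at about 65–70°, with the fingers still on its back wall. I'll carry on to let it fall.

>>> step_arm(
  targets=[
    [[0, -0.26, -0.06, 0, 0, 0, 40], [0, -0.52, -0.13, 0, 0, 0, 40], [0, -0.77, -0.22, 0, 0, 0, 40], [0, -1.02, -0.31, 0, 0, 0, 40], [0, -1.26, -0.42, 0, 0, 0, 40], [0, -1.5, -0.52, 0, 0, 0, 40], [0, -1.5, -0.52, 0, 0, 0, 40]],
  ],
)

```text
time: 7.35
ee_pos: [0.5312, 0.0735, 0.2216]
orientation: [-2.241, -2.2, 0.002]
wrist_force: [0.7, 0.1, 0.1]
finger_gap: 0.0398
grip_force: 0.0
```

```bash
python3 -c "
from h import *
s=env.snapshot('scene')
cv2.imwrite('pics/tip3.png',cv2.resize(s['frame'][130:330,190:400],None,fx=3,fy=3)[...,::-1])"
```

```text
(no output)
```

View pics/tip3.png

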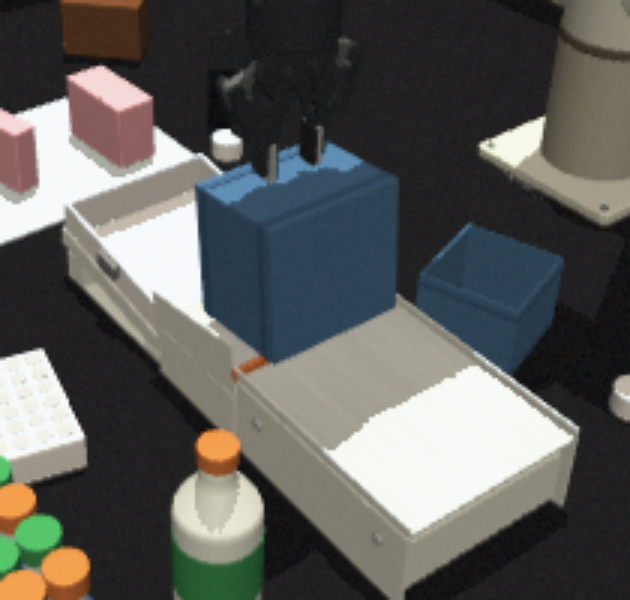

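The tub has fallen to about 90–100° and is settling over the bar. I'll lift away and go above the thick brick.

>>> step_arm(
  targets=[
    [[0, 0.5, 2, 0, 0, 0, 40], [0, 0, 4, 0, 0, 0, 70], [-3.7, -17.6, 4, 0, 0, 0.4, 75], [-3.7, -17.6, 4, 0, 0, 0.4, 75], [-3.7, -17.6, 4, 0, 0, 0.4, 75], [-3.7, -17.6, 4, 0, 0, 0.4, 75], [-3.7, -17.6, 4, 0, 0, 0.4, 75], [-3.7, -17.6, 2, 0, 0, 0.4, 75], [-3.7, -17.6, 2, 0, 0, 0.4, 75], [-3.7, -17.6, 2, 0, 0, 0.4, 75], [-3.7, -17.6, 2, 0, 0, 0.4, 75], [-3.7, -17.6, 2, 0, 0, 0.4, 75]],
  ],
)

```text
time: 8.6
ee_pos: [0.4371, -0.3695, 0.2692]
orientation: [-2.182, -2.255, 0.002]
wrist_force: [0.1, -0.1, -0.4]
finger_gap: 0.0752
grip_force: 0.0
```

Run:
```python
from h import *
ps=[];ims=[]
for n in("side","scene"):
    s=env.snapshot(n); W=cloud(s); c=s["frame"].astype(int); f=W[np.isfinite(W[...,0])]; C=c[np.isfinite(W[...,0])]
    k=(f[:,0]>.22)&(f[:,0]<.77)&(f[:,1]<.43)&(f[:,1]>-.47)&(f[:,2]>.004)&(f[:,2]<.3); ps.append((f[k],C[k]))
    for q in("bottle_1","tub"): 
        for r in env.find_in(s,q)[:3]:
            u,v=map(int,r["uv"]); print(n,q,u,v,round(r["p"],2),W[v,u].round(3))
    ims.append(cv2.resize(s["frame"][120:320,150:400],None,fx=2,fy=2))
    P,C=ps[-1]
    pk=(C[:,0]>130)&(C[:,0]-C[:,1]>35)&(C[:,2]-C[:,1]>-10)&(P[:,1]<-.25)&(P[:,2]>.074)&(P[:,0]<.51)&(P[:,2]<.1)
    if pk.sum()>10: print("brick",pk.sum(),cv2.minAreaRect(P[pk][:,:2].astype(np.float32)*1000))
    b=P[(C[:,2]-C[:,0]>25)&(P[:,0]>.43)&(P[:,1]>-.02)&(P[:,0]<.65)&(P[:,2]>.05)]
    print("tub y,z",np.percentile(b[:,1],[1,99]),np.percentile(b[:,2],[1,99]),cv2.minAreaRect(b[:,1:].astype(np.float32)*1000))
    cs=P[(abs(P[:,0]-.53)<.03)&(P[:,1]<.0)&(P[:,1]>-.19)]
    print([(round(y,2),round(float(np.percentile(cs[abs(cs[:,1]-y)<.005][:,2],80)),3)) for y in np.arange(-.17,-.01,.01) if (abs(cs[:,1]-y)<.005).sum()>3])
cv2.imwrite("pics/after.png",np.vstack(ims)[:600,...,::-1] if 0 else np.hstack(ims)[...,::-1][:, :1000][:, ::1] if 0 else cv2.resize(np.hstack(ims),(800,320))[...,::-1])
print(env.get_state()["time"])
```

```text
side bottle_1 251 208 0.68 [ 0.478 -0.067  0.077]
side bottle_1 249 223 0.58 [ 0.472 -0.034  0.046]
side tub 215 219 0.67 [0.514 0.109 0.185]
brick 216 ((435.6322937011719, -369.3221130371094), (50.72911071777344, 114.73180389404297), 4.220802307128906)
tub y,z [0.00666746 0.13533026] [0.08646427 0.21531683] ((71.21702575683594, 141.20712280273438), (114.3985595703125, 135.16177368164062), 14.246225357055664)
[(np.float64(-0.17), 0.085), (np.float64(-0.16), 0.043), (np.float64(-0.15), 0.042)]
scene bottle_1 245 210 0.75 [ 0.56  -0.075  0.079]
scene bottle_1 190 172 0.27 [ 0.586 -0.365  0.082]
scene tub 284 214 0.96 [0.568 0.112 0.177]
scene tub 356 225 0.75 [0.293 0.12  0.025]
brick 112 ((439.3145751953125, -371.3595886230469), (53.38009262084961, 113.90364074707031), 1.653886318206787)
tub y,z [0.00716379 0.13394549] [0.0837608  0.21728996] ((69.6591796875, 143.68832397460938), (111.91942596435547, 134.47682189941406), 14.655424118041992)
[(np.float64(-0.17), 0.086), (np.float64(-0.16), 0.045), (np.float64(-0.15), 0.044), (np.float64(-0.14), 0.043), (np.float64(-0.1), 0.086), (np.float64(-0.09), 0.089), (np.float64(-0.08), 0.089), (np.float64(-0.07), 0.084), (np.float64(-0.06), 0.075)]
8.9
```

View pics/after.png

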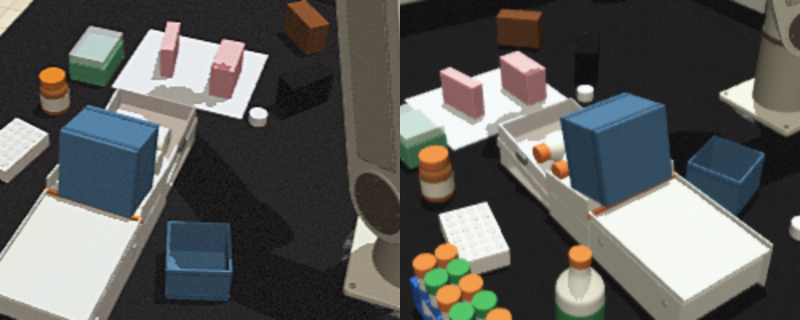

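The side view (left half) and scene view (right half) show the tub lying over the bar, at (110,160) and (615,150). Both bottles lie side by side at the chute end of the case, at (160,135) and (550,155), and the gap is free. Next I'll refine the case's far wall and check the joint angles.

Run:
```python
from h import *
P=np.load("all.npz")["P"]; a=np.deg2rad(8); yaw=-.0165
O=np.array([.536,.129]); ex=np.array([np.cos(yaw),np.sin(yaw)]); ey=np.array([-ex[1],ex[0]])
sx=(P[:,:2]-O)@ex; sy=(P[:,:2]-O)@ey; z=P[:,2]
k=(sy<-.11)&(sy>-.33)&(abs(sx)<.1); sx,sy,z=sx[k],sy[k],z[k]
# case coords rel. to guess origin stand y -.131, z .019
cy=(sy+.131)*np.cos(a)-(z-.019)*np.sin(a); cz=(sy+.131)*np.sin(a)+(z-.019)*np.cos(a)
f=(abs(sx)<.06)&(cy>-.15)&(cy<-.03)&(cz<.012); print("floor cz",np.polyfit(cy[f],cz[f],1).round(4),np.median(cz[f]).round(4))
w=(abs(sx)<.07)&(cz>.015)&(cz<.042); print("far wall inner",np.histogram(cy[w],np.arange(-.19,-.15,.002)))
t=(abs(sx)<.07)&(cz>.044)&(cz<.052)&(cy<-.15); print("top far",np.percentile(cy[t],[3,50,97]),np.median(cz[t]))
w=(cy<-.04)&(cy>-.15)&(cz>.015)&(cz<.05); print("side walls",np.histogram(sx[w],np.arange(-.096,.1,.004)))
t=(abs(sx)<.07)&(cz>.03)&(cz<.045)&(cy>-.03); print("near top",np.percentile(cy[t],[3,50,97]))
s=env.get_state(); print(s["joint_pos"].round(3),s["ee_pos"].round(4),s["time"])
```

```text
floor cz [-0.003   0.0006] 0.001
far wall inner (array([  0,   0,   0,   3,  13, 102, 155, 139,  43,   5,   0,   0,   0,
         0,   0,   0,   0,   0,   0,   0]), array([-0.19 , -0.188, -0.186, -0.184, -0.182, -0.18 , -0.178, -0.176,
       -0.174, -0.172, -0.17 , -0.168, -0.166, -0.164, -0.162, -0.16 ,
       -0.158, -0.156, -0.154, -0.152, -0.15 ]))
top far [-0.18214556 -0.17702028 -0.17278737] 0.04697068186479432
side walls (array([  1,  24,  40, 207,  76,   0,   0,   0,   0,   0,   0,   0,   0,
         0,   0,   0,   0,   0,   0,   0,   0,   0,   0,   0,   0,   0,
         0,   0,   0,   0,   0,   0,   0,   0,   0,   0,   0,   0,   0,
         0,   0,   0,   0,  69, 193,  82,  31,   1]), array([-9.60000000e-02, -9.20000000e-02, -8.80000000e-02, -8.40000000e-02,
       -8.00000000e-02, -7.60000000e-02, -7.20000000e-02, -6.80000000e-02,
       -6.40000000e-02, -6.00000000e-02, -5.60000000e-02, -5.20000000e-02,
       -4.80000000e-02, -4.40000000e-02, -4.00000000e-02, -3.60000000e-02,
       -3.20000000e-02, -2.80000000e-02, -2.40000000e-02, -2.00000000e-02,
       -1.60000000e-02, -1.20000000e-02, -8.00000000e-03, -4.00000000e-03,
        8.32667268e-17,  4.00000000e-03,  8.00000000e-03,  1.20000000e-02,
        1.60000000e-02,  2.00000000e-02,  2.40000000e-02,  2.80000000e-02,
        3.20000000e-02,  3.60000000e-02,  4.00000000e-02,  4.40000000e-02,
        4.80000000e-02,  5.20000000e-02,  5.60000000e-02,  6.00000000e-02,
        6.40000000e-02,  6.80000000e-02,  7.20000000e-02,  7.60000000e-02,
        8.00000000e-02,  8.40000000e-02,  8.80000000e-02,  9.20000000e-02,
        9.60000000e-02]))
near top [-0.00414594  0.00349637  0.01269244]
[-6.920e-01  3.740e-01  2.980e-01  1.494e+00  1.000e-03  8.380e-01] [ 0.4401 -0.3642  0.2732] 8.9
```

>>> step_arm(
  targets=[
    [[0, -0.08, -2, 0, 0, 0, 75], [0, -0.08, -4, 0, 0, 0, 75], [0, -0.08, -6, 0, 0, 0, 75], [0, -0.08, -7.5, 0, 0, 0, 75], [0, -0.08, -8.5, 0, 0, 0, 75], [0, -0.08, -8.5, 0, 0, 0, 75], [0, -0.08, -8.5, 0, 0, 0, 45], [0, -0.08, -8.5, 0, 0, 0, 45], [0, -0.08, -8.5, 0, 0, 0, 45], [0, -0.08, -8.5, 0, 0, 0, 45], [0, -0.08, -8.5, 0, 0, 0, 45]],
  ],
  force=35,
)

```text
time: 10.0
ee_pos: [0.4408, -0.3686, 0.0624]
orientation: [2.175, 2.261, 0.002]
wrist_force: [-0.0, 0.5, 7.3]
finger_gap: 0.0513
grip_force: 36.6
```

>>> step_arm(
  targets=[
    [[0, 0, 1, 0, 0, 0, 45], [0, 0, 3, 0, 0, 0, 45], [0, 0, 5, 0, 0, 0, 45], [3.7, 9.65, 5, 0, 0, 10.86, 45], [3.7, 9.65, 5, 0, 0, 10.86, 45], [3.7, 9.65, 5, 0, 0, 10.86, 45], [3.7, 9.65, 5, 0, 0, 10.86, 45], [3.7, 9.65, 5, 0, 0, 10.86, 45], [3.7, 9.65, 5, 0, 0, 10.86, 45], [3.7, 9.65, 5, 0, 0, 10.86, 45], [3.7, 9.65, 5, 0, 0, 10.86, 45], [3.7, 9.65, 5, 0, 0, 10.86, 45]],
  ],
)

```text
time: 11.2
ee_pos: [0.5319, -0.1261, 0.1855]
orientation: [0.275, 3.129, -0.0]
wrist_force: [-0.6, 0.2, -0.6]
finger_gap: 0.0516
grip_force: 36.7
```

>>> step_arm(
  targets=[
    [[0, 0, 0, 0, 0, 0.8, 45], [0, 0, 0, -0.5, 0, 0, 45], [0, 0, 0, -1, 0, 0, 45], [0, 0, 0, -1, 0, 0, 45]],
  ],
)

```text
time: 11.6
ee_pos: [0.5317, -0.1251, 0.1853]
orientation: [0.28, 3.108, -0.217]
wrist_force: [-0.5, -0.2, -1.3]
finger_gap: 0.0514
grip_force: 36.8
```

Run:
```python
from h import *
from scipy.spatial.transform import Rotation as R
s=env.get_state(); r=R.from_rotvec(s["orientation"]).as_matrix()
print(s["ee_pos"],r.round(3)); 
a=np.deg2rad(8); yaw=-.0165
ex=np.array([np.cos(yaw),np.sin(yaw),0]); eyf=np.array([-ex[1],ex[0],0])
cz=eyf*np.sin(a)+np.array([0,0,np.cos(a)]); cy=np.cross(cz,ex)
G=np.c_[np.cross(cy,-cz),cy,-cz]
print(((R.from_matrix(G)*R.from_matrix(r).inv()).as_rotvec(degrees=True)/8).round(2))
```

```text
[ 0.53169137 -0.12507542  0.18533525] [[-0.984  0.179  0.001]
 [ 0.177  0.974 -0.139]
 [-0.025 -0.137 -0.99 ]]
[-0.    0.18  1.16]
```

>>> step_arm(
  targets=[
    [[0, 0, 0, 0, 0.09, 0.6, 45], [0, 0, 0, 0, 0.18, 1.16, 45], [0, 0, 0, 0, 0.18, 1.16, 45]],
  ],
)

```text
time: 11.9
ee_pos: [0.5318, -0.1267, 0.1854]
orientation: [-0.03, -3.133, 0.218]
wrist_force: [-0.4, -0.0, 0.4]
finger_gap: 0.0516
grip_force: 36.7
```

```bash
cat >> h.py <<'E'
a=np.deg2rad(8); yaw=-.0165; O=np.array([.536,.129]); ex=np.array([np.cos(yaw),np.sin(yaw)]); ey=np.array([-ex[1],ex[0]])
def tocase(P):  # case frame, origin refined
    sx=(P[:,:2]-O)@ex; sy=(P[:,:2]-O)@ey+.131; z=P[:,2]-.0201  # measured z bias 1.1 mm
    return np.c_[sx, sy*np.cos(a)-z*np.sin(a)+.0035, sy*np.sin(a)+z*np.cos(a)]
def incase():
    for n in("scene","side"):
        s=env.snapshot(n); W=cloud(s).reshape(-1,3); C=s["frame"].reshape(-1,3).astype(int); Q=tocase(W)
        b=(abs(Q[:,0])<.1)&(Q[:,1]<.0)&(Q[:,1]>-.22)&(Q[:,2]>-.01)&(Q[:,2]<.2)
        pk=b&(C[:,0]>110)&(C[:,0]-C[:,1]>30)&(C[:,2]-C[:,1]>-10)
        q=Q[pk]; print(n,"pink",pk.sum(),*[np.percentile(q[:,i],[1,5,50,95,99]).round(4) for i in range(3)])
        wl=b&(abs(Q[:,0])<.075)&(Q[:,2]>.015)&(Q[:,2]<.043)&(Q[:,1]<-.16); print(" wall",wl.sum(),np.percentile(Q[wl][:,1],[5,50,95]).round(4) if wl.sum() else "")
        bt=b&(abs(Q[:,0])<.05)&(Q[:,1]>-.12)&(Q[:,2]>.02)&(Q[:,2]<.065)&~pk; print(" bottle top",bt.sum(),Q[bt][Q[bt][:,2]>.052][:,1].mean().round(4),Q[bt][:,1].min().round(4))
    return s
E
python3 - <<'E'
from h import *
s=incase(); print(env.get_state()["ee_pos"])
E
```

```text
scene pink 891 [-0.0453 -0.0387  0.0246  0.0607  0.0616] [-0.1669 -0.1618 -0.1231 -0.1184 -0.1168] [0.0901 0.0945 0.1354 0.1687 0.1703]
 wall 232 [-0.1769 -0.1736 -0.1712]
 bottle top 313 -0.0837 -0.1092
side pink 786 [-0.0508 -0.0498 -0.0146  0.0517  0.0565] [-0.1678 -0.1615 -0.1219 -0.1165 -0.1151] [0.0885 0.0933 0.1391 0.1673 0.1689]
 wall 130 [-0.175  -0.1721 -0.1684]
 bottle top 30 -0.0864 -0.1008
[ 0.5317745  -0.12678404  0.18526657]
```

Run:
```python
from h import *
for n in("scene","side"):
    s=env.snapshot(n); W=cloud(s).reshape(-1,3); C=s["frame"].reshape(-1,3).astype(int); Q=tocase(W)
    q=Q[(abs(Q[:,0])<.08)&(Q[:,1]<-.08)&(Q[:,1]>-.2)&(Q[:,2]>.06)&(Q[:,2]<.18)&(C[:,0]>100)&(C[:,0]-C[:,1]>25)&(C[:,2]-C[:,1]>-10)]
    for lo,hi in((.09,.1),(.1,.115),(.115,.13),(.13,.145),(.145,.158)):
        t=q[(q[:,2]>lo)&(q[:,2]<hi)&(abs(q[:,0])<.045)]; print(n,lo,len(t),np.percentile(t[:,1],[5,50,95]).round(4))
    f=q[(q[:,2]>.095)&(q[:,2]<.158)&(q[:,1]>-.14)&(abs(q[:,0])<.045)]
    A=np.c_[f[:,0],f[:,2]-.12,np.ones(len(f))]; c,_,_,_=np.linalg.lstsq(A,f[:,1],rcond=None); print(" face y vs x,z",c.round(4),(A@c-f[:,1]).std().round(4))
    t=q[q[:,2]>.164]; print(" top",len(t),cv2.minAreaRect(t[:,:2].astype(np.float32)*1000),np.median(t[:,2]))
```

```text
scene 0.09 63 [-0.1265 -0.1237 -0.1214]
scene 0.1 91 [-0.1256 -0.1229 -0.1206]
scene 0.115 92 [-0.124  -0.1217 -0.1194]
scene 0.13 97 [-0.1229 -0.1204 -0.118 ]
scene 0.145 61 [-0.1217 -0.1193 -0.1174]
 face y vs x,z [-0.0056  0.0823 -0.1219] 0.0015
 top 196 ((6.324378967285156, -143.79966735839844), (109.12969207763672, 56.164146423339844), 0.37320753931999207) 0.16725942059793392
side 0.09 54 [-0.1245 -0.122  -0.12  ]
side 0.1 75 [-0.1237 -0.1207 -0.118 ]
side 0.115 86 [-0.1227 -0.12   -0.1171]
side 0.13 75 [-0.1208 -0.119  -0.1163]
side 0.145 54 [-0.1203 -0.1177 -0.1145]
 face y vs x,z [ 0.0016  0.0789 -0.1201] 0.0017
 top 192 ((3.313323974609375, -136.6129913330078), (109.68037414550781, 64.27845764160156), 0.3306758999824524) 0.1660947014332973
```

Run:
```python
from h import *
def fit(A,b):
    for _ in range(3):
        c=np.linalg.lstsq(A,b,rcond=None)[0]; r=abs(A@c-b); k=r<max(2.5*np.median(r),1e-4)*1.2; A,b=A[k],b[k]
    return c.round(4),len(b)
# bench brick reference (before): +y-face slope and top
d=np.load("all.npz");P=d["P"];C=d["C"]
pk=(C[:,0]>110)&(C[:,0]-C[:,1]>30)&(C[:,2]-C[:,1]>-10)
for lo,hi in((.395,.48),(.54,.62)):
    q=P[pk&(P[:,0]>lo)&(P[:,0]<hi)&(P[:,1]<-.28)&(P[:,1]>-.33-.02*(lo>.5))&(P[:,2]>.01)&(P[:,2]<.072)]
    print("bench +y face",fit(np.c_[q[:,0],q[:,2],np.ones(len(q))],q[:,1]))
    q=P[pk&(P[:,0]>lo)&(P[:,0]<hi)&(P[:,1]<-.33)&(P[:,2]>.076)]
    print("bench top",fit(np.c_[q[:,:2],np.ones(len(q))],q[:,2]),np.median(q[:,2]))
s=env.snapshot("scene"); W=cloud(s).reshape(-1,3); C=s["frame"].reshape(-1,3).astype(int); Q=tocase(W)
pk=(abs(Q[:,0])<.1)&(Q[:,1]<-.1)&(Q[:,1]>-.2)&(Q[:,2]>.06)&(Q[:,2]<.19)&(C[:,0]>100)&(C[:,0]-C[:,1]>25)&(C[:,2]-C[:,1]>-10)
q=Q[pk&(Q[:,1]<-.124)&(Q[:,2]>.155)]; print("top now",fit(np.c_[q[:,:2],np.ones(len(q))],q[:,2]))
q=Q[pk&(Q[:,0]>.045)&(Q[:,1]<-.126)&(Q[:,2]<.158)]; print("end face",len(q),[ (np.percentile(q[abs(q[:,2]-z)<.006][:,1],[3,97]).round(4), z) for z in(.1,.115,.13,.145)])
cv2.imwrite("pics/held.png",cv2.resize(s["frame"][90:220,180:330],None,fx=4,fy=4)[...,::-1])
print(tocase(env.get_state()["ee_pos"][None]+np.array([0,0,.0011])))
```

```text
bench +y face (array([ 0.0199,  0.0097, -0.3266]), 342)
bench top (array([-0.0059, -0.0071,  0.0804]), 277) 0.08049011564818565
bench +y face (array([-0.0117,  0.0031, -0.3357]), 209)
bench top (array([-0.0468, -0.0253,  0.0979]), 209) 0.08071730970978985
top now (array([-0.0389, -0.0456,  0.1614]), 141)
end face 154 [(array([-0.1669, -0.1264]), 0.1), (array([-0.1668, -0.1261]), 0.115), (array([-0.1674, -0.1275]), 0.13), (array([-0.17  , -0.1305]), 0.145)]
[[-7.47799425e-05 -1.43103511e-01  1.47164466e-01]]
```

View pics/held.png

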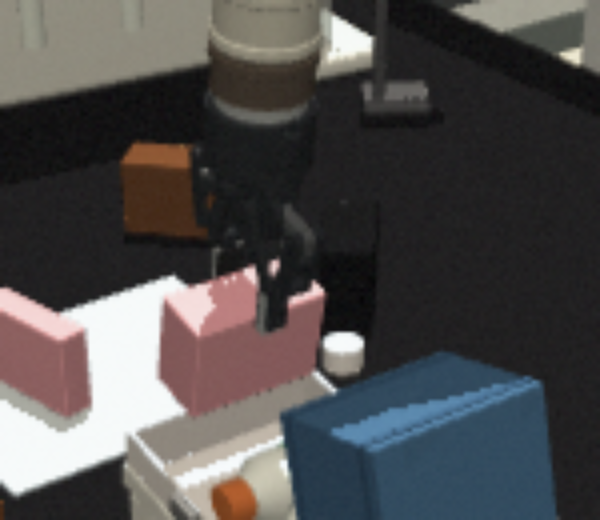

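The brick is held above the gap at crop (245,345), leaning about 4° in the fingers. I'll correct the tilt and the y offset, then check.

>>> step_arm(
  targets=[
    [[0, 0.06, 0, 0.25, 0, 0, 45], [0, 0.12, 0, 0.5, 0, 0, 45], [0, 0.12, 0, 0.5, 0, 0, 45], [0, 0.12, 0, 0.5, 0, 0, 45]],
  ],
)

```text
time: 12.55
ee_pos: [0.5317, -0.1237, 0.185]
orientation: [-0.03, -3.138, 0.111]
wrist_force: [0.1, -0.9, 0.2]
finger_gap: 0.0517
grip_force: 36.7
```

```bash
cat >> h.py <<'E'
def face(z0,z1):
    for n in("scene","side"):
        s=env.snapshot(n); W=cloud(s).reshape(-1,3); C=s["frame"].reshape(-1,3).astype(int); Q=tocase(W)
        q=Q[(abs(Q[:,0])<.08)&(Q[:,1]<-.08)&(Q[:,1]>-.2)&(Q[:,2]>.0)&(Q[:,2]<.19)&(C[:,0]>100)&(C[:,0]-C[:,1]>25)&(C[:,2]-C[:,1]>-10)]
        f=q[(q[:,2]>z0)&(q[:,2]<z1)&(q[:,1]>-.135)&(q[:,1]<-.105)&(abs(q[:,0])<.04)]
        A=np.c_[f[:,0],f[:,2]-(z0+z1)/2,np.ones(len(f))]; c=np.linalg.lstsq(A,f[:,1],rcond=None)[0]
        t=q[(q[:,1]<-.128)&(abs(q[:,0])<.05)&(q[:,2]>z1)]; print(n,len(f),"face slope x,z, y",c.round(4),"top cz",np.percentile(t[:,2],[25,50,75]).round(4),"x",np.percentile(q[:,0],[1,99]).round(3))
    return s
E
python3 - <<'E'
from h import *
face(.095,.155); print(tocase(env.get_state()["ee_pos"][None]+np.array([0,0,.0011])))
E
```

```text
scene 345 face slope x,z, y [ 0.0019  0.0064 -0.1168] top cz [0.1672 0.1681 0.1689] x [-0.046  0.061]
side 304 face slope x,z, y [ 0.0043  0.0048 -0.115 ] top cz [0.1643 0.1654 0.1668] x [-0.051  0.056]
[[-1.42020559e-04 -1.39800266e-01  1.47503311e-01]]
```

>>> step_arm(
  targets=[
    [[0, -0.1, -0.7, 0, 0, 0, 45], [0, -0.2, -1.4, 0, 0, 0, 45], [0, -0.3, -2.1, 0, 0, 0, 45], [0, -0.37, -2.6, 0, 0, 0, 45], [0, -0.42, -3.0, 0, 0, 0, 45], [0, -0.44, -3.15, 0, 0, 0, 45], [0, -0.46, -3.3, 0, 0, 0, 45], [0, -0.46, -3.3, 0, 0, 0, 45]],
  ],
)

```text
time: 13.45
ee_pos: [0.5318, -0.135, 0.1026]
orientation: [-0.029, -3.138, 0.11]
wrist_force: [0.9, -0.7, -0.0]
finger_gap: 0.0512
grip_force: 36.7
```

Run:
```python
from h import *
face(.04,.07); s=env.get_state(); print(tocase(s["ee_pos"][None]+np.array([0,0,.0011])),s["wrist_force"])
```

```text
scene 103 face slope x,z, y [ 0.0092 -0.0027 -0.1163] top cz [0.0838 0.0846 0.0854] x [-0.045  0.062]
side 129 face slope x,z, y [-0.0031 -0.0045 -0.1151] top cz [0.0812 0.0826 0.0842] x [-0.05   0.057]
[[ 0.00054381 -0.13991168  0.06477866]] [-0.53743286  0.0495808   0.06769658]
```

>>> step_arm(
  targets=[
    [[0, -0.01, -0.06, 0, 0, 0, 45], [0, -0.02, -0.12, 0, 0, 0, 45], [0, -0.03, -0.18, 0, 0, 0, 45], [0, -0.03, -0.18, 0, 0, 0, 45]],
  ],
)

```text
time: 13.95
ee_pos: [0.5319, -0.1357, 0.099]
orientation: [-0.029, -3.139, 0.11]
wrist_force: [-1.6, 0.5, 4.7]
finger_gap: 0.0517
grip_force: 37.0
```

>>> step_arm(
  targets=[
    [[0, 0, 0, 0, 0, 0, 56], [0, 0, 0, 0, 0, 0, 62], [0, 0, 0, 0, 0, 0, 68], [0, 0, 0, 0, 0, 0, 68], [0, 0.07, 0.5, 0, 0, 0, 68], [0, 0.17, 1.2, 0, 0, 0, 68], [0, 0.3, 2.4, 0, 0, 0, 68], [0, 0.3, 4, 0, 0, 0, 68], [0, -2, 6, 0, 0, 0, 68], [0, -4, 6, 0, 0, 0, 68], [0, -6, 6, 0, 0, 0, 68]],
  ],
)

```text
time: 15.05
ee_pos: [0.5332, -0.2655, 0.2508]
orientation: [0.026, 3.135, -0.114]
wrist_force: [0.5, -1.2, -0.5]
finger_gap: 0.068
grip_force: 0.0
```

Run:
```python
from h import *
s=face(.03,.07); incase(); print(env.get_state()["time"])
s=env.snapshot("scene"); cv2.imwrite("pics/end.png",cv2.resize(s["frame"][130:330,150:410],None,fx=3,fy=3)[...,::-1])
```

```text
scene 135 face slope x,z, y [ 0.0048  0.01   -0.1171] top cz [0.0799 0.081  0.082 ] x [-0.046  0.062]
side 149 face slope x,z, y [ 0.0013  0.0252 -0.1155] top cz [0.0769 0.0781 0.0797] x [-0.05   0.057]
scene pink 728 [-0.0439 -0.0307  0.0336  0.0606  0.0613] [-0.1652 -0.1598 -0.1222 -0.115  -0.1139] [0.0143 0.0231 0.0715 0.0826 0.084 ]
 wall 34 [-0.1761 -0.1736 -0.1625]
 bottle top 317 -0.0836 -0.1181
side pink 719 [-0.0504 -0.0496 -0.0029  0.0509  0.056 ] [-0.1646 -0.1605 -0.1263 -0.1132 -0.1116] [0.0105 0.0365 0.0762 0.0812 0.0829]
 wall 49 [-0.1757 -0.172  -0.1626]
 bottle top 42 -0.0863 -0.1199
15.25
```

View pics/end.png

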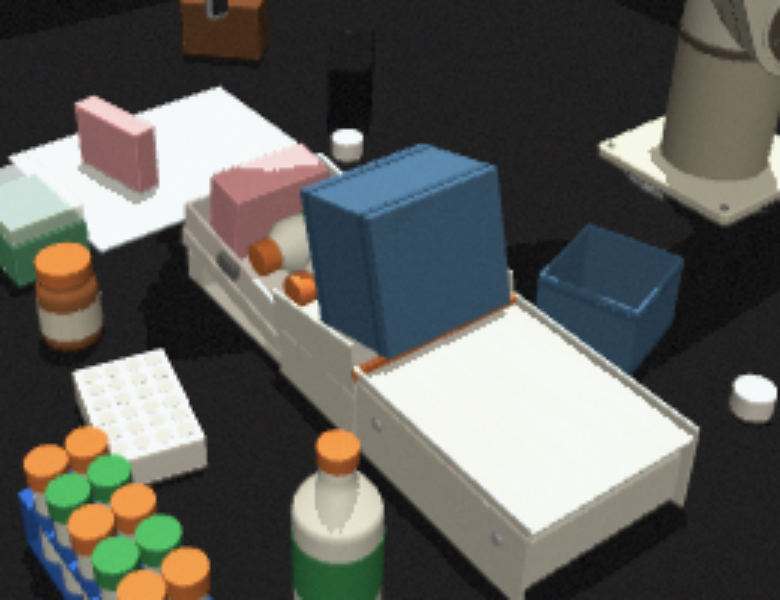

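The thick brick stands in the gap at crop (265,200), flush and with its base on the floor. The bottles lie behind it, the tub lies over the bar, the thin brick hasn't moved, and the arm is clear. I'm handing in.

```bash
python3 -c "
from rig import env
print(env.close_job())"
```

```text
the job is handed in; nothing more can be done
None
```

I handed the job in at about 15 s of the 54 s limit: in the last picture the tub lies on its side across the bar, both bottles are in the case, and the thick brick stands in the gap on the case floor; no score came back.

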